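# Set the detector attenuator to its third click

### The job

On the attenuator unit with the blue lever, push the lever with a fingertip away from the robot, through its clicks, and stop in the third one without ever running on towards the fourth; then press that unit's green button fully in and let it come out again. Only touch and push: do not pinch the lever, and leave the unit with the orange lever and all the loose things on the bench as they are.

Things in the scene. Friction and masses are not known exactly. Their poses are not given: they have to be found in the camera images.
- blue_unit: attenuator box with the blue lever (the one to set): a low white steel box with dark vents, 230 long x 110 wide x 55 high mm, fixed to the bench. Origin: centre of its underside. Its x axis runs along the slot, from the end nearest the robot (-x) to the end with the button (+x), and points away from the robot within 0.35 rad; z up
- blue_lever (a joint): sliding lever with the blue knob, parked at 0 to 0.018. In m from the stop at the robot's end, growing away from it, to 0.106. Slides freely to 0.020, then five sprung detents: 0.039, 0.055, 0.071 (third), 0.087, 0.103, each with a dark line beside the slot. Humps peak 0.008 before each detent, take about 7 N to cross; past a peak it jumps into the detent and stays
- blue_knob (a point): centre of the blue knob, 81 mm above the bench. Upright block 16 (along the slot) x 24 x 32 mm high, 65 to 97 mm above the bench, on a thin stem, its near and far faces 8 mm from the centre. It lies at (-0.065 + joint value, 0) in the box's x, y
- blue_button (a joint): green round push button, 26 mm across, in a black collar at the far end of the box, at (0.083, 0) in the box's x, y. Its top stands 77 mm above the bench when out (22 mm above the box top). Joint value in m: 0 out, 0.006 fully in (about 5 N); springs back
- blue_button_top (a point): centre of the top of the blue unit's green button
- orange_unit: the second attenuator box, with the orange lever (to be left alone): the same build and size as the blue one; the two change sides of the bench. Origin and axes as for the blue unit
- orange_lever (a joint): sliding lever with the orange knob, resting in its second detent (0.055); same build as the blue lever
- orange_knob (a point): centre of the orange knob, 81 mm above the bench
- orange_button (a joint): the orange unit's green button: same build, 0 out, 0.006 in
- vial: clear sample vial with metal cap standing between the units, 23 mm across, 75 mm tall. Origin: its underside at the middle. Bystander, to be left alone
- amber: amber bottle, 64 mm across, 120 mm tall. Origin: its underside at the middle. Bystander, to be left alone
- tin: round white tin, 68 mm across, 28 mm tall. Origin: its underside at the middle. Bystander, to be left alone
- tape: roll of yellow tape lying flat, 90 mm across, 20 mm tall. Origin: its underside at the middle. Bystander, to be left alone
- driver: screwdriver with red handle, lying, 170 mm long. Origin: its underside at the middle. Bystander, to be left alone
- tipbox: green box 120 x 50 x 30 mm. Origin: its underside at the middle. Bystander, to be left alone
- pen: navy marker pen with yellow end, lying, about 140 mm long, 14 mm thick. Origin: its underside at the middle. Bystander, to be left alone

How it is judged:
By the outcome, as a careful person would: the job done as asked, in the order asked, and still so for the second after the job is handed in, with the robot touching nothing.
It also fails if it takes over 45 s, if anything falls off the work surface, if the arm or the gripper's body presses on something with over 40 N, if the wrist force passes 120 N, or if a joint passes its speed limit or range.

### The arm

A 7-joint arm with a two-finger parallel gripper is mounted at the origin on the work surface. World frame = base frame: x ahead of the robot, y to its left, z up, the work surface at z = 0. Lengths are in mm, angles in rad, forces in N, time in s.
With the tool pointing down it reaches from about 400 to 875 mm from the base axis. Payload 4.4 kg.
Tool frame: the origin (TCP) lies midway between the tips of the shut fingers; the grasp point (between the pads) lies 19 mm behind it; z points along the fingers, y is the line along which they close (so a half turn about z gives the same grasp; the last joint's range is limited). The gripper opens to 85 mm and grips with 20 to 120 N. Pads are 22 mm wide; open, the fingers measure 114 mm over their backs; the gripper's body (76 mm by 85 mm) begins 54 mm behind the grasp point. The pads swing forward as they close: fully open they stand 13 mm farther back than shut.
Start: joints at [-1.169, 0.628, 0.038, 1.517, -0.027, 0.996, -0.02], TCP at [293.08, 580.191, 231.313] pointing down, gripper open.
Joint ranges: [-3.06, 3.06], [-0.37, 2.12], [-1.25, 1.32], [0.18, 2.47], [-1.1, 4.24], [0.23, 1.98], [-2.94, 2.94]. Speed limits (rad/s): [2.57, 2.57, 3.14, 3.14, 3.14, 3.14, 3.14].

### API

Orientations are given as [roll, pitch, yaw] about the fixed x, y, z axes, in that order (R = Rz(yaw) Ry(pitch) Rx(roll)).
In Python, from cell import ctrl gives the robot as it stands. The module is installed in compiled form; this text tells all that it offers.
- The arm moves only by the tool step_arm, never from a script. Its argument "commands" is one flat list of numbers, 7 for each row, row after row: the shift along the tool's x, y, z in cm, then the turn, a rotation vector about the tool's x, y, z in rad, then the opening, from 0 (shut) to 1 (fully open). A call has 1 to 10 rows; each row is the pose to reach, as a shift and turn from the pose commanded when the call began, along the tool's axes at that moment; what a row does not reach only later rows make up. A row lasts 1/10 s, in which the tool goes at most 50 mm and 8.59 degrees, less where a joint would pass 70% of its speed; a pose out of reach is approached as far as the arm can. A call with a gripper value outside its range is refused whole. The fingers move at their own pace and stop on an object; the grip force is fixed at half the most. Time passes only in rows, so rows that repeat a pose let the fingers close. It gives the time, the measured TCP pose, the force, the opening and the grip force at its end, in the units of the state.
- ctrl.read_state(): the state, without advancing time (a new reading comes with each control period).
- ctrl.get_image(name): name is "scene" or "top" or "wrist"; returns a dict with "image" (384x512x3 uint8, red, green, blue), "range_z" (384x512 float32, mm along the optical axis (not along the pixel's ray), 0 where there is no reading), "vfov" (degrees; the focal length in pixels is half the picture's height over the tangent of half this angle, whatever the lens; pixels are square), "cx", "cy" (the principal point, pixels), "world_to_cam" (4x4, takes a point from world to camera coordinates). Camera axes: x right, y down, z forward; pixel columns grow to the right and rows downward; lengths in mm; the calibration is good to about 2 mm. A picture is of the moment at which its call begins.
- ctrl.finish_job(): hands the job in; it is judged then, once.
The state is a dict: "clock": time; "qpos": joint angles; "qd": joint speeds; "tau": joint torques, N m; "eef_pos": TCP position; "tool_rot": TCP orientation; "force": force on the tool from outside, world axes, zero at the start; "torque": the same for the moment, N m; "width": finger opening in mm; "gripper_force": force on a finger pad.
Only numpy, scipy, OpenCV 4.12 (cv2) and the standard library are available. Lean on these libraries where they do the work, as an engineer would, in place of code of your own. Each camera call takes 0.05 s, during which the arm holds its last target. There are 200 camera calls.

## Working session

There is one attempt and no reset: what is moved stays moved. The work goes in short steps, Python scripts to look and compute and a tool call to move; the robot and the scene stay as the last step left them, time stands still between calls to the robot, and variables do not carry over. Pictures are saved under pics/ and viewed, at most 10 in all, crops included, and the job is handed in when it is done.

Besides the shell and the picture viewer there is one more tool, called after "Emit:" in YAML: its name, and indented under it one key for each argument. step_arm: Moves the arm, as the interface text tells. Its arguments: {"type":"object","properties":{"commands":{"type":"array"}},"required":["commands"]}

```bash
mkdir -p pics
python3 - <<'E'
from cell import ctrl
import cv2,numpy as np,pickle
d={n:ctrl.get_image(n) for n in("top","scene")}
pickle.dump(d,open('a.pkl','wb'))
for n in d: cv2.imwrite(f'pics/{n}0.png',d[n]["image"][:,:,::-1])
s=ctrl.read_state();print(s)
print(d['top']['vfov'],d['top']['world_to_cam'],d['scene']['world_to_cam'])
E
```

```text
{'clock': 0.1, 'qpos': array([-1.16880779,  0.62924284,  0.03845236,  1.51827103, -0.02704241,
        0.99630497, -0.01998895]), 'qd': array([ 0.00106437, -0.00109403,  0.0027099 , -0.00427517,  0.0003618 ,
        0.00061439, -0.00224203]), 'tau': array([ 3.41502200e-03, -5.64546740e+01,  1.23096116e+00, -1.93978822e+01,
        1.13891126e-02,  5.44729584e-03,  1.65387900e-05]), 'eef_pos': array([292.80560583, 579.68395018, 230.48720355]), 'tool_rot': array([-3.13988402e+00, -1.43296620e-05,  2.67378586e+00]), 'force': array([ 0.86684217,  0.52939934, -0.8116695 ]), 'torque': array([-0.02518744, -0.00647954,  0.06294241]), 'gripper_force': 0.0, 'width': 85.59266492511782}
48.49553777446856 [[ 7.12068715e-03 -9.99794440e-01 -1.89835089e-02  5.24001812e+00]
 [-9.88518505e-01 -4.17247718e-03 -1.51042231e-01  5.69785031e+02]
 [ 1.50931974e-01  1.98410743e-02 -9.88345016e-01  1.52561533e+03]
 [ 0.00000000e+00  0.00000000e+00  0.00000000e+00  1.00000000e+00]] [[ 8.90576295e-01  4.54380149e-01  2.03111596e-02 -5.19896738e+02]
 [ 2.89731243e-01 -5.32311507e-01 -7.95424583e-01 -1.08460894e+02]
 [-3.50613276e-01  7.14271055e-01 -6.05712135e-01  1.48650983e+03]
 [ 0.00000000e+00  0.00000000e+00  0.00000000e+00  1.00000000e+00]]
```

View pics/top0.png

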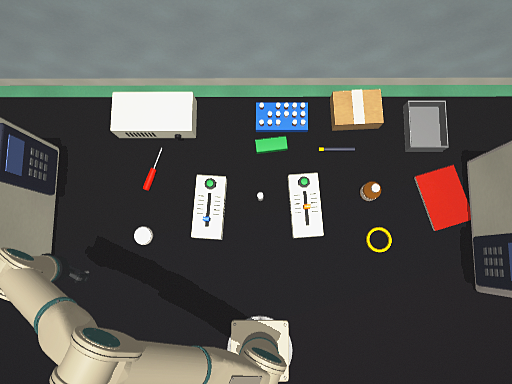

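View pics/scene0.png

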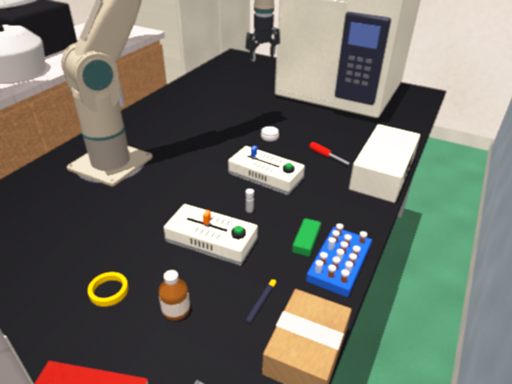

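Top view: the blue unit is on the left (box about x 192–227, y 175–240), with its knob near (207,218) and button near (210,183). The orange unit is at (305,205) and the vial at (260,196). The scene view agrees, with the blue knob at (254,151) and the button at (289,168).

```bash
cat > h.py <<'E'
import numpy as np,cv2
def ray(d,u,v,z):
    h=d['image'].shape[0];f=h/2/np.tan(np.radians(d['vfov'])/2)
    M=np.array(d['world_to_cam']);R=M[:3,:3];c=-R.T@M[:3,3]
    r=R.T@np.array([(u-d['cx'])/f,(v-d['cy'])/f,1.]);return (c+r*(z-c[2])/r[2])
def blobs(d,lo,hi,roi,amin=4):
    hsv=cv2.cvtColor(d['image'],cv2.COLOR_RGB2HSV);m=cv2.inRange(hsv,lo,hi)
    x0,x1,y0,y1=roi;k=np.zeros_like(m);k[y0:y1,x0:x1]=255;m&=k
    n,L,s,c=cv2.connectedComponentsWithStats(m)
    return [(s[i,4],c[i],s[i,:4],L==i) for i in np.argsort(-s[:,4]) if i and s[i,4]>=amin]
E
python3 - <<'E'
from h import *;import pickle
D=pickle.load(open('a.pkl','rb'))
for n,roi in(('top',(185,235,165,250)),('scene',(220,310,140,195))):
    d=D[n]
    for nm,lo,hi,z in(('green',(45,80,30),(85,255,255),77),('blue',(100,100,60),(125,255,255),85)):
        for a,c,s,_ in blobs(d,lo,hi,roi)[:2]: print(n,nm,a,c,s,ray(d,*c,z).round(1))
d=D['top'];b=blobs(d,(0,0,150),(180,70,255),(185,235,165,250))[0]
P=np.array([ray(d,u,v,55)[:2] for v,u in np.argwhere(b[3])],np.float32);print(cv2.minAreaRect(P))
from scipy.spatial.transform import Rotation as R
for q in([-3.1399,0,2.6738],):print(R.from_euler('xyz',q).as_matrix().round(3))
E
```

```text
top green 45 [209.28888889 182.75555556] [206 179   8   8] [591.5 182.5  77. ]
top blue 28 [206.21428571 218.60714286] [203 216   7   6] [460.9 189.2  85. ]
scene green 47 [288.40425532 166.10638298] [284 163   9   7] [596.3 169.9  77. ]
scene blue 57 [253.9122807 150.       ] [251 145   8  12] [461.5 191.5  85. ]
((508.6843566894531, 185.17340087890625), (112.71276092529297, 231.77647399902344), 86.58531951904297)
[[-0.893  0.451 -0.001]
 [ 0.451  0.893 -0.002]
 [ 0.    -0.002 -1.   ]]
```

Emit:
step_arm:
  commands: [-2,-2,0,0,0,-0.04,0,-6,-6,0,0,0,-0.08,0,-9.5,-9.5,0,0,0,-0.14,0,-13,-13,0,0,0,-0.2,0,-16.5,-16.5,0,0,0,-0.26,0,-20,-20,0,0,0,-0.32,0,-23.5,-23.5,0.5,0,0,-0.38,0,-26.5,-26.5,1,0,0,-0.41,0,-28.5,-28.3,1,0,0,-0.41,0,-29.3,-28.9,1,0,0,-0.41,0]

```text
clock: 1.1
eef_pos: [424.9, 186.5, 221.1]
tool_rot: [-3.14, -0.001, 3.078]
force: [0.1, -0.3, -0.0]
width: -0.3
gripper_force: 0.0
```

Run:
```python
from cell import ctrl
import cv2,pickle
d=ctrl.get_image("wrist");pickle.dump(d,open('w.pkl','wb'));cv2.imwrite('pics/w1.png',d["image"][:,:,::-1])
s=ctrl.read_state();print({k:s[k] for k in('clock','eef_pos','tool_rot','force','width','qpos')})
```

```text
{'clock': 1.15, 'eef_pos': array([425.40796917, 187.04064198, 221.19787444]), 'tool_rot': array([-3.14028705e+00,  1.97989407e-04,  3.07885105e+00]), 'force': array([ 1.43822982, -0.73251734,  0.29391665]), 'width': 0.163291470245037, 'qpos': array([-0.43771287,  0.38200828, -0.05115276,  2.02569823,  0.03024123,
        0.73507741,  1.00042498])}
```

View pics/w1.png

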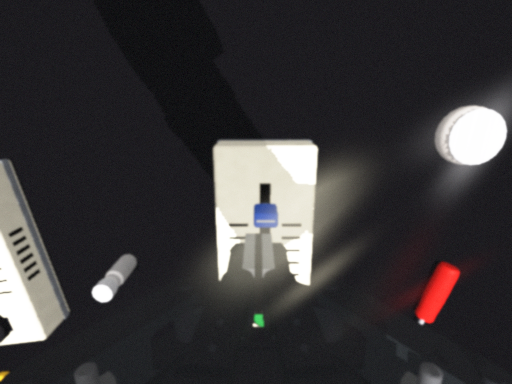

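Wrist view: the blue knob is at (265,215). The slot starts at (265,185), the box's near edge runs from (215,141) to (316,141), and the closed fingers sit below the knob. Nothing stands in the approach path.

Run:
```python
from h import *;import pickle
d=pickle.load(open('w.pkl','rb'))
for a,c,s,m in blobs(d,(100,100,40),(125,255,255),(200,330,130,300))[:2]:
    print('blue',a,c,s)
    rz=d['range_z'][m];print(np.percentile(rz,[5,50,95]))
    u,v=c; print(ray(d,u,v,97),[ray(d,s[0]+s[2]/2,vv,97).round(1) for vv in(s[1],s[1]+s[3])])
    f=192/np.tan(np.radians(d['vfov'])/2);M=np.array(d['world_to_cam']);vv,uu=np.nonzero(m)
    X=np.stack([(uu-d['cx'])/f*rz,(vv-d['cy'])/f*rz,rz],1);W=(X-M[:3,3])@M[:3,:3]
    t=W[W[:,2]>92];print('top pts',len(t),t.min(0),t.max(0),t.mean(0)); print('all',W.min(0),W.max(0))
print('green',[(b[0],b[1],ray(d,*b[1],77)) for b in blobs(d,(45,80,30),(85,255,255),(200,330,250,384))[:2]])
hs=d['image'].max(2);rows=[]
for side in(0,1):
  P=[]
  for v in range(155,215,4):
    r=hs[v]>120; xs=np.nonzero(r[205:330])[0]+205
    P.append(ray(d,xs[0]-.5 if side==0 else xs[-1]+.5,v,55)[:2])
  P=np.array(P);k=np.polyfit(P[:,0],P[:,1],1);print('edge',k,np.polyval(k,425),np.polyval(k,508))
for u in(230,250,280,300):
  col=hs[135:180,u]>120; print('near',ray(d,u,135+np.argmax(col),55).round(1))
M=np.array(d['world_to_cam']);print('cam',-M[:3,:3].T@M[:3,3])
```

```text
blue 303 [263.53135314 211.7689769 ] [255 203  20  23]
[285.49164124 290.04760742 309.88420105]
[449.48128238 189.27307857  97.        ] [array([440.7, 191.2,  97. ]), array([464.3, 189.8,  97. ])]
top pts 150 [347.9431263  180.24067747  92.3401044 ] [463.45687854 199.17975952 363.06154649] [453.70519411 188.27512495  97.29751382]
all [347.9431263  180.24067747  53.62220811] [463.45687854 200.18803355 363.06154649]
green [(np.int32(134), array([258.92537313, 319.24626866]), array([589.85385364, 175.97165668,  77.        ]))]
edge [-7.33364140e-02  1.69157877e+02] 137.9899013052947 131.90297894350684
edge [  0.20073033 166.58738043] 251.89777000687337 268.55838726554475
near [384.5 159.2  55. ]
near [385.8 179.8  55. ]
near [387.8 210.6  55. ]
near [389.1 231.1  55. ]
cam [347.9431263  190.89470597 363.06154649]
```

Emit:
step_arm:
  commands: [0.5,0.36,2,0,0,0,0,0.5,0.36,6,0,0,0,0,0.5,0.36,10,0,0,0,0,0.5,0.36,12.5,0,0,0,0,0.5,0.36,14,0,0,0,0,0.5,0.36,14.8,0,0,0,0,0.5,0.36,14.8,0,0,0,0]

```text
clock: 1.85
eef_pos: [418.7, 195.3, 72.5]
tool_rot: [-3.141, -0.002, 3.086]
force: [-0.3, 0.1, 0.2]
width: -0.2
gripper_force: 0.0
```

Run:
```python
from cell import ctrl
import cv2,pickle
from h import *
d=ctrl.get_image("wrist");pickle.dump(d,open('w2.pkl','wb'))
cv2.imwrite('pics/w2.png',cv2.resize(d["image"][100:330,150:400,::-1],None,fx=2.5,fy=2.5))
s=ctrl.read_state();print({k:s[k] for k in('clock','eef_pos','tool_rot','force')})
```

```text
{'clock': 1.9, 'eef_pos': array([419.25277831, 195.1667089 ,  73.25313183]), 'tool_rot': array([ 3.14112834e+00, -3.73814037e-04,  3.08528708e+00]), 'force': array([-0.46187245,  0.72712899,  0.09041161])}
```

View pics/w2.png

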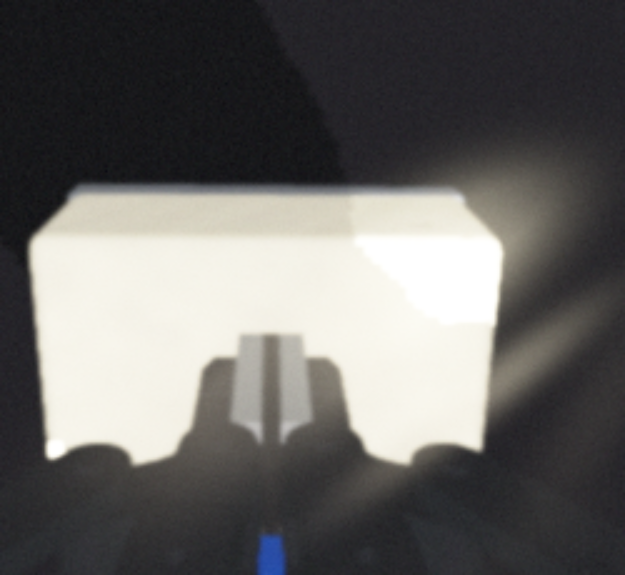

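The fingers sit on the slot line and square to the box's front edge, and blue shows just beyond them at (270,555) in the crop. I'll push forward slowly.

Emit:
step_arm:
  commands: [-0.4,0,0,0,0,0,0,-0.8,0,0,0,0,0,0,-1.2,0,0,0,0,0,0,-1.5,0,0,0,0,0,0,-1.8,0,0,0,0,0,0,-2.1,0,0,0,0,0,0,-2.4,0,0,0,0,0,0,-2.6,0,0,0,0,0,0,-2.6,0,0,0,0,0,0]

```text
clock: 2.8
eef_pos: [445.7, 192.4, 73.2]
tool_rot: [3.142, 0.0, 3.083]
force: [-0.7, 0.2, 0.7]
width: 0.4
gripper_force: 0.0
```

```bash
cat > look.py <<'E'
import sys
from cell import ctrl
from h import *
d=ctrl.get_image("scene");s=ctrl.read_state()
print({k:np.round(s[k],2) for k in('clock','eef_pos','tool_rot','force')})
for nm,lo,hi,z in(('green',(45,80,30),(85,255,255),77),('blue',(100,100,60),(125,255,255),85)):
    for a,c,t,_ in blobs(d,lo,hi,(220,310,140,195))[:1]: print(nm,a,c.round(1),t,ray(d,*c,z).round(1))
cv2.imwrite(f'pics/{sys.argv[1]}.png',cv2.resize(d["image"][110:220,200:330,::-1],None,fx=5,fy=5,interpolation=cv2.INTER_CUBIC))
E
python3 look.py s1
```

```text
{'clock': np.float64(2.85), 'eef_pos': array([445.57, 192.48,  73.25]), 'tool_rot': array([3.14, 0.  , 3.08]), 'force': array([-0.23,  0.01, -0.53])}
green 46 [288.3 166.1] [284 163   9   7] [596.2 169.6  77. ]
blue 72 [254.6 150.9] [251 146   9  12] [466.2 187.3  85. ]
```

View pics/s1.png

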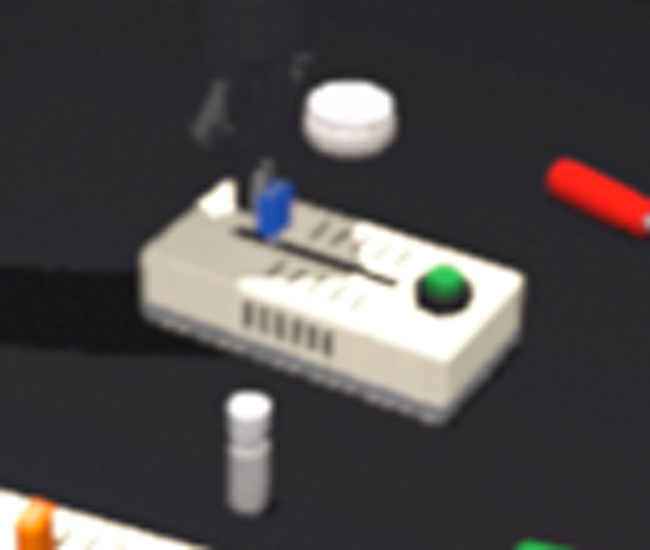

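The scene view shows the finger behind the blue knob at (272,210) in the crop, short of the first detent line. I'll continue in small steps and watch the force.

Emit:
step_arm:
  commands: [-0.2,0,0,0,0,0,0,-0.4,0,0,0,0,0,0,-0.6,0,0,0,0,0,0]

```text
clock: 3.15
eef_pos: [448.8, 192.1, 73.1]
tool_rot: [-3.14, -0.005, 3.085]
force: [-6.5, 2.4, 5.0]
width: -0.0
gripper_force: 3.0
```

Emit:
step_arm:
  commands: [-0.15,0,0,0,0,0,0,-0.3,0,0,0,0,0,0]

```text
clock: 3.35
eef_pos: [452.8, 191.9, 73.2]
tool_rot: [-3.141, -0.003, 3.085]
force: [-4.0, 0.9, 2.3]
width: -0.0
gripper_force: 1.8
```

Emit:
step_arm:
  commands: [-0.1,0,0,0,0,0,0,-0.2,0,0,0,0,0,0]

```text
clock: 3.55
eef_pos: [456.9, 191.7, 73.2]
tool_rot: [3.142, 0.001, 3.084]
force: [-0.8, -1.1, -1.4]
width: 0.0
gripper_force: 0.4
```

Emit:
step_arm:
  commands: [-0.1,0,0,0,0,0,0,-0.2,0,0,0,0,0,0]

```text
clock: 3.75
eef_pos: [459.7, 191.9, 73.4]
tool_rot: [3.141, 0.002, 3.083]
force: [-0.2, 0.5, 0.0]
width: 0.0
gripper_force: 0.0
```

```bash
python3 look.py s2
```

```text
{'clock': np.float64(3.8), 'eef_pos': array([459.69, 191.85,  73.44]), 'tool_rot': array([3.14, 0.  , 3.08]), 'force': array([ 0.18, -0.28,  0.18])}
green 47 [288.4 166.1] [284 163   9   7] [596.3 169.9  77. ]
blue 73 [259.2 152.7] [256 147   8  12] [484.4 185.1  85. ]
```

View pics/s2.png

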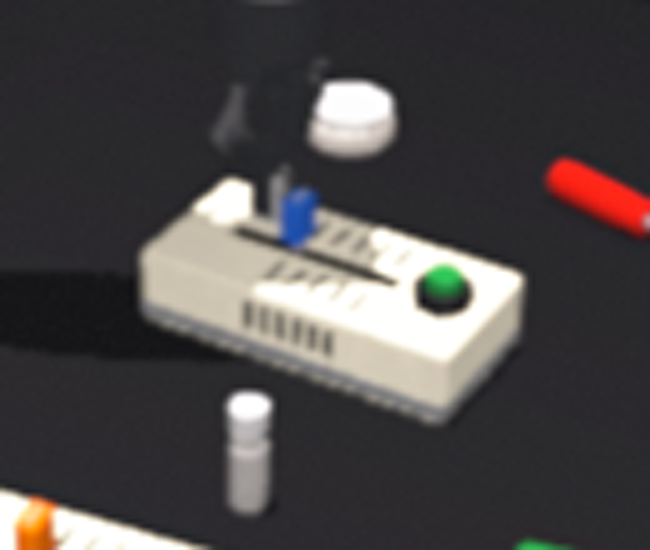

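Knob at (298,218) in the crop. It has jumped about 18 mm and stands on the first line, so it is in detent 1. Next is hump 2.

Emit:
step_arm:
  commands: [-0.2,0,0,0,0,0,0,-0.4,0,0,0,0,0,0]

```text
clock: 4.0
eef_pos: [462.9, 191.6, 73.4]
tool_rot: [3.141, 0.0, 3.084]
force: [-0.5, 0.5, 0.1]
width: -0.1
gripper_force: 0.0
```

Emit:
step_arm:
  commands: [-0.15,0,0,0,0,0,0,-0.3,0,0,0,0,0,0]

```text
clock: 4.2
eef_pos: [464.4, 191.3, 73.3]
tool_rot: [-3.141, -0.002, 3.084]
force: [-4.3, 0.9, 3.6]
width: 0.1
gripper_force: 2.2
```

Emit:
step_arm:
  commands: [-0.1,0,0,0,0,0,0,-0.2,0,0,0,0,0,0]

```text
clock: 4.4
eef_pos: [465.4, 191.3, 73.2]
tool_rot: [-3.141, -0.004, 3.085]
force: [-5.8, 0.7, 4.3]
width: -0.1
gripper_force: 2.8
```

Emit:
step_arm:
  commands: [-0.1,0,0,0,0,0,0,-0.2,0,0,0,0,0,0]

```text
clock: 4.6
eef_pos: [467.9, 191.1, 73.2]
tool_rot: [-3.141, -0.003, 3.084]
force: [-4.0, 0.9, 2.6]
width: -0.3
gripper_force: 2.0
```

Emit:
step_arm:
  commands: [-0.1,0,0,0,0,0,0,-0.2,0,0,0,0,0,0]

```text
clock: 4.8
eef_pos: [471.7, 190.9, 73.2]
tool_rot: [3.142, 0.0, 3.084]
force: [-1.9, 1.1, -0.1]
width: 0.1
gripper_force: 0.8
```

```bash
python3 look.py s3
```

```text
{'clock': np.float64(4.85), 'eef_pos': array([472.32, 190.88,  73.24]), 'tool_rot': array([3.14, 0.  , 3.08]), 'force': array([-0.5 ,  0.08, -0.92])}
green 47 [288.4 166.1] [284 163   9   7] [596.3 169.9  77. ]
blue 73 [261.2 153.4] [258 148   8  12] [492.1 184.3  85. ]
```

The knob is on the hump 2 peak: it has moved 7.7 mm, the force is back to zero, and TCP x is about 425.3 + q. So hump 3 should fall at TCP x of about 488, and I'll aim to stop near 490.

Emit:
step_arm:
  commands: [-0.1,0,0,0,0,0,0,-0.2,0,0,0,0,0,0,-0.3,0,0,0,0,0,0,-0.3,0,0,0,0,0,0]

```text
clock: 5.25
eef_pos: [475.2, 190.9, 73.4]
tool_rot: [3.141, 0.001, 3.083]
force: [1.4, 0.0, 0.7]
width: -0.4
gripper_force: 0.0
```

```bash
python3 look.py s4
```

```text
{'clock': np.float64(5.3), 'eef_pos': array([474.89, 190.84,  73.37]), 'tool_rot': array([3.14, 0.  , 3.08]), 'force': array([ 0.3 ,  0.25, -0.39])}
green 45 [288.4 166.1] [285 163   8   7] [596.4 169.9  77. ]
blue 73 [263.5 153.9] [260 148   9  13] [500.3 185.1  85. ]
```

Detent 2: the knob is 16 mm beyond detent 1. Now hump 3, gently.

Emit:
step_arm:
  commands: [-0.2,0,0,0,0,0,0,-0.4,0,0,0,0,0,0,-0.6,0,0,0,0,0,0,-0.8,0,0,0,0,0,0,-0.9,0,0,0,0,0,0,-1.0,0,0,0,0,0,0]

```text
clock: 5.9
eef_pos: [482.2, 190.3, 73.2]
tool_rot: [-3.141, -0.004, 3.085]
force: [-4.8, 0.1, 4.7]
width: -0.1
gripper_force: 2.5
```

Emit:
step_arm:
  commands: [-0.1,0,0,0,0,0,0,-0.2,0,0,0,0,0,0,-0.25,0,0,0,0,0,0]

```text
clock: 6.2
eef_pos: [487.0, 190.0, 73.2]
tool_rot: [-3.142, 0.0, 3.084]
force: [-1.7, -0.4, -1.2]
width: 0.3
gripper_force: 1.0
```

Emit:
step_arm:
  commands: [-0.05,0,0,0,0,0,0,-0.1,0,0,0,0,0,0,-0.1,0,0,0,0,0,0]

```text
clock: 6.5
eef_pos: [488.8, 190.0, 73.3]
tool_rot: [3.141, 0.001, 3.083]
force: [-0.0, -0.3, -0.8]
width: 0.2
gripper_force: 0.1
```

```bash
python3 look.py s5
```

```text
{'clock': np.float64(6.55), 'eef_pos': array([488.77, 190.01,  73.39]), 'tool_rot': array([3.14, 0.  , 3.08]), 'force': array([-0.69,  0.43, -0.37])}
green 48 [288.3 166.1] [284 163   9   7] [596.1 169.7  77. ]
blue 73 [265.7 154.7] [262 149   9  13] [508.5 184.4  85. ]
```

Emit:
step_arm:
  commands: [-0.05,0,0,0,0,0,0,-0.1,0,0,0,0,0,0,-0.15,0,0,0,0,0,0,-0.15,0,0,0,0,0,0]

```text
clock: 6.95
eef_pos: [489.8, 190.0, 73.4]
tool_rot: [3.141, 0.001, 3.084]
force: [0.6, -0.6, 0.8]
width: -0.0
gripper_force: 0.0
```

```bash
python3 look.py s6
```

```text
{'clock': np.float64(7.0), 'eef_pos': array([489.68, 190.  ,  73.38]), 'tool_rot': array([3.14, 0.  , 3.08]), 'force': array([ 0.56, -0.66, -0.37])}
green 48 [288.3 166.1] [284 163   9   7] [596.1 169.7  77. ]
blue 76 [267.2 155.2] [264 149   8  13] [514.1 184.   85. ]
```

The knob has jumped on with no force left on the finger. I'll back off, lift clear, and check before going to the button.

Emit:
step_arm:
  commands: [0.5,0,0,0,0,0,0,1.2,0,0,0,0,0,0,1.5,0,-1,0,0,0,0,1.5,0,-4,0,0,0,0,1.5,0,-7,0,0,0,0,1.5,0,-8,0,0,0,0,1.5,0,-8,0,0,0,0]

```text
clock: 7.7
eef_pos: [475.2, 191.3, 155.1]
tool_rot: [3.14, 0.003, 3.084]
force: [-0.4, 0.2, 0.3]
width: -0.2
gripper_force: 0.0
```

```bash
python3 look.py s7
python3 - <<'E'
from cell import ctrl
from h import *
d=ctrl.get_image("wrist")
for nm,lo,hi,z in(('green',(45,80,30),(85,255,255),77),('blue',(100,100,40),(125,255,255),97)):
    for b in blobs(d,lo,hi,(150,380,150,384))[:1]:print(nm,b[0],b[1],b[2],ray(d,*b[1],z))
E
```

```text
{'clock': np.float64(7.75), 'eef_pos': array([474.42, 190.9 , 153.84]), 'tool_rot': array([3.14, 0.  , 3.08]), 'force': array([-0.64, -0.3 , -0.37])}
green 46 [288.3 166.1] [284 163   9   7] [596.2 169.6  77. ]
blue 73 [267.9 155.1] [264 150   9  12] [516.1 185.3  85. ]
green 302 [258.00993377 325.39403974] [251 313  15  25] [589.42324368 183.43559751  77.        ]
```

View pics/s7.png

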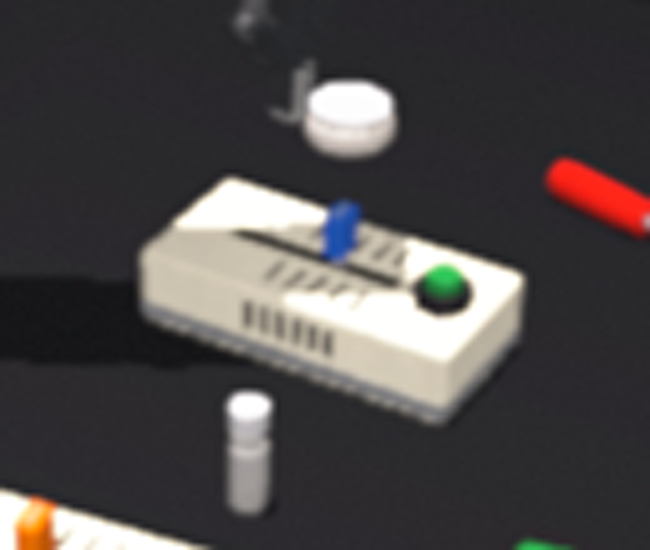

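The knob is at (340,230) in the crop, on the third line (516.1, i.e. 32 mm past detent 1). The button is at (443,285), about world (591,183.5). I'll move over it at height and then descend.

Emit:
step_arm:
  commands: [-2,0,0,0,0,0,0,-5,0,0,0,0,0,0,-8,0,0,0,0,0,0,-10.5,-0.1,0,0,0,0,0,-11.7,-0.1,0,0,0,0,0,-11.7,-0.1,2,0,0,0,0,-11.7,-0.1,5,0,0,0,0,-11.7,-0.1,6.5,0,0,0,0,-11.7,-0.1,7,0,0,0,0,-11.7,-0.1,7,0,0,0,0]

```text
clock: 8.8
eef_pos: [590.4, 182.9, 82.2]
tool_rot: [-3.141, -0.002, 3.084]
force: [0.2, -0.9, -0.5]
width: 0.2
gripper_force: 0.0
```

Emit:
step_arm:
  commands: [0,0,0.3,0,0,0,0,0,0,0.6,0,0,0,0,0,0,0.7,0,0,0,0]

```text
clock: 9.1
eef_pos: [591.6, 183.2, 76.9]
tool_rot: [3.141, 0.001, 3.084]
force: [0.2, 1.1, 1.5]
width: 0.1
gripper_force: 0.7
```

Emit:
step_arm:
  commands: [0,0,0.2,0,0,0,0,0,0,0.4,0,0,0,0,0,0,0.4,0,0,0,0]

```text
clock: 9.4
eef_pos: [591.5, 183.2, 72.6]
tool_rot: [3.141, 0.001, 3.084]
force: [-1.0, -0.4, 3.7]
width: -0.2
gripper_force: 2.0
```

Emit:
step_arm:
  commands: [0,0,0.1,0,0,0,0,0,0,0.2,0,0,0,0,0,0,0.2,0,0,0,0]

```text
clock: 9.7
eef_pos: [591.6, 183.2, 71.1]
tool_rot: [3.141, 0.001, 3.084]
force: [-1.2, -0.6, 8.4]
width: -0.1
gripper_force: 4.1
```

Emit:
step_arm:
  commands: [0,0,0.1,0,0,0,0,0,0,0.15,0,0,0,0,0,0,0.15,0,0,0,0]

```text
clock: 10.0
eef_pos: [591.6, 183.2, 70.9]
tool_rot: [3.141, 0.001, 3.084]
force: [-4.3, -1.8, 18.1]
width: 0.0
gripper_force: 8.7
```

Emit:
step_arm:
  commands: [0,0,-0.5,0,0,0,0,0,0,-1.5,0,0,0,0,0,0,-4,0,0,0,0,0,0,-8,0,0,0,0,0,0,-11,0,0,0,0,0,0,-12,0,0,0,0,0,0,-12,0,0,0,0]

```text
clock: 10.7
eef_pos: [591.8, 183.2, 190.2]
tool_rot: [3.141, 0.002, 3.084]
force: [-0.5, 0.4, 1.3]
width: 0.1
gripper_force: 0.0
```

```bash
python3 look.py s8
python3 - <<'E'
import cv2,pickle
from cell import ctrl
d=ctrl.get_image("scene");D=pickle.load(open('a.pkl','rb'))['scene']
df=cv2.absdiff(d['image'],D['image']).max(2);df[:150]=0
cv2.imwrite('pics/s9.png',d['image'][:,:,::-1])
E
```

```text
{'clock': np.float64(10.75), 'eef_pos': array([590.82, 182.89, 188.59]), 'tool_rot': array([-3.14, -0.  ,  3.08]), 'force': array([ 0.09, -0.16, -1.27])}
green 44 [288.2 166.6] [284 164   9   6] [596.8 167.   77. ]
blue 66 [267.9 154.6] [265 149   8  13] [514.8 188.3  85. ]
```

View pics/s9.png

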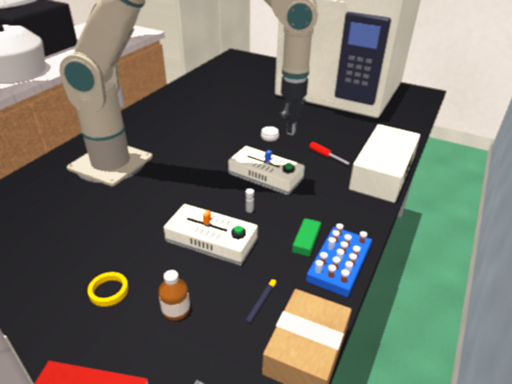

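The button bottomed out at 18 N against a hard stop and is out again at (288,167). The blue knob is still in the third detent at (268,155), everything else is where it was, and the gripper is clear.

```bash
python3 -c "
from cell import ctrl
print(ctrl.finish_job())"
```

```text
the job is handed in; nothing more can be done
None
```

The blue lever is in its third detent and never ran on towards the fourth; that unit's green button was then pressed fully in and came out again, nothing else was disturbed, and the job was handed in at about 11 s.

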